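# Unload a latched slide magazine

### The job

Unload the slide magazine that has the straight bar handle: push it down in its dock until the spring latch hidden underneath lets go, lift it straight out, and set it down upright and flat on the floor of the empty metal tray without dropping it. Leave the other magazine, the one with the round knob, latched in its own dock.

Things in the scene. Friction and masses are not known exactly. Their poses are not given: they have to be found in the camera images.
- magazine_grip (a point): Mid-point of the bar handle of the magazine to unload: white plastic, top plate 116 (x) x 92 (y) x 6 mm over a 96 x 60 x 40 mm body, 0.18-0.35 kg. Grey bar 80 mm long along x, 14 mm wide in y (grasp direction), 14 mm high, on end posts (60 mm free between), 26 mm of air below it. Point is 79 mm above the magazine's underside. Identical turned half round; z up.
- dock_mouth (a point): Centre of the open top (rim, 55 mm up) of the fixed grey dock, 136x112x55 mm, of that magazine, axes parallel. Seated handle is 48 mm above. Two hidden hooks hold it against a spring. Push handle down 8 mm (hooks let go at 4-6, rim stops it at 9; 6-12 N): hooks open and stay open, spring lifts it to 10 mm above seated. Then pull straight up: walls guide it (2 mm play) until 35 mm above seated.
- tray_in (a point): Centre of the inner floor of the empty, shallow, fixed aluminium tray: outside 180 (x) x 160 (y) x 18 mm, inside 170 x 150 mm, walls 13 mm above this floor. A magazine standing on the floor has its handle mid-point 79 mm above this point. z up, x along the long side.
- other_magazine_grip (a point): Grip of the other magazine, to be left alone: the same white magazine in an identical grey dock, but with a round grey knob 38 mm across on a stem in place of the bar. The point is on the knob's axis, 79 mm above the magazine's underside.

How it is judged:
By the outcome, as a careful person would: the job done as asked, in the order asked, and still so for the second after the job is handed in, with the robot touching nothing.
It also fails if it takes over 48 s, if anything falls off the work surface, if the arm or the gripper's body presses on something with over 40 N, if the wrist force passes 120 N, or if a joint passes its speed limit or range.

### The arm

A 6-joint arm with a two-finger parallel gripper is mounted at the origin on the work surface. World frame = base frame: x ahead of the robot, y to its left, z up, the work surface at z = 0. Lengths are in m, angles in rad, forces in N, time in s.
With the tool pointing down it reaches from about 0.375 to 0.9 m from the base axis. Payload 3.1 kg.
Tool frame: the origin (TCP) lies midway between the tips of the shut fingers; the grasp point (between the pads) lies 19 mm behind it; z points along the fingers, x is the direction in which the jaws open and shut, and the axes are right-handed (so a half turn about z gives the same grasp; the last joint's range is limited). The gripper opens to 87 mm and grips with 3 to 60 N. Pads are 19 mm wide; open, the fingers measure 117 mm over their backs; the gripper's body (75 mm by 190 mm) begins 51 mm behind the grasp point.
Start: joints at [-1.484, 0.527, 1.433, -0, 1.181, -0.178], TCP at [0.164, -0.603, 0.197] pointing down, gripper open.
Joint ranges: [-3.08, 3.08], [-0.75, 2.2], [0.22, 2.44], [-1.43, 4.57], [0, 2.65], [-2.85, 2.85]. Speed limits (rad/s): [2.79, 2.79, 3.14, 3.14, 3.14, 3.14].

### API

Orientations are given as a unit quaternion [x, y, z, w].
In Python, from rig import * gives the robot as it stands.
- The arm moves only by the tool drive_tool, never from a script. Its argument "plan" is a list of rows, each an object with "offset": the shift along the tool's x, y, z in cm, a list of three; "delta_rot": the turn, a rotation vector about the tool's x, y, z in degrees, a list of three; "jaw": the finger opening in cm, from 0 to 8.7. In form: [{"offset": [dx, dy, dz], "delta_rot": [wx, wy, wz], "jaw": jaw}, ...]. A call has exactly 8 rows; each row is the pose to reach, as a shift and turn from the pose commanded when the call began, along the tool's axes at that moment; what a row does not reach only later rows make up. A row lasts 1/12 s, in which the tool goes at most 41.7 mm and 7.16 degrees, less where a joint would pass 70% of its speed; a pose out of reach is approached as far as the arm can. A call with a gripper value outside its range is refused whole. The fingers move at their own pace and stop on an object; "squeeze" is the grip in N (left out, the last holds). Time passes only in rows, so rows that repeat a pose let the fingers close, or fill a call up. It gives the time, the measured TCP pose, the force and the opening at its end, in the units of the state.
- get_obs(): the state, without advancing time (a new reading comes with each control period).
- camera(name): name is "side" or "top" or "wrist"; returns the picture (384x512x3 uint8, red, green, blue); there is no depth.
- calibration(name): a dict with "K" (3x3 intrinsics, pixels), "pose" (4x4, takes a point from camera to world coordinates); the wrist camera has in their place "tool_from_camera" (4x4, takes a point from camera to tool coordinates, whose origin is the TCP and whose axes are the tool frame's). Camera axes: x right, y down, z forward; pixel columns grow to the right and rows downward; lengths in m; the calibration is good to about 2 mm. A picture is of the moment at which its call begins: read the wrist's pose just before it. calibration takes no time and is no camera call.
- hand_in(): hands the job in, once; it reports no verdict.
The state is a dict: "time": time; "q": joint angles; "joint_velocities": joint speeds; "joint_torque": joint torques, N m; "position": TCP position; "tool_rot": TCP orientation; "ft_force": force on the tool from outside, world axes, zero at the start; "moment": the same for the moment, N m; "grip_width": finger opening in m.
Only numpy, scipy, OpenCV 4.12 (cv2) and the standard library are available. Lean on these libraries where they do the work, as an engineer would, in place of code of your own. Each camera call takes 0.05 s, during which the arm holds its last target.

## Working session

There is one attempt and no reset: what is moved stays moved. The work goes in short steps, Python scripts to look and compute and a tool call to move; the robot and the scene stay as the last step left them, time stands still between calls to the robot, and variables do not carry over. Pictures are saved under pics/ and viewed, and the job is handed in when it is done.

Besides the shell and the picture viewer there is one more tool, called by a JSON object that holds its "api" and its "payload", one argument or row to a line. drive_tool: Moves the arm, as the interface text tells. Its arguments: {"type":"object","properties":{"plan":{"type":"array","items":{"type":"object","properties":{"offset":{"type":"array","items":{"type":"number"}},"delta_rot":{"type":"array","items":{"type":"number"}},"jaw":{"type":"number"}}}},"squeeze":{"type":"number"}},"required":["plan"]}

```bash
mkdir -p pics; python3 - <<'E'
from rig import *
import cv2
o=get_obs(); print({k:o[k] for k in('time','position','tool_rot','ft_force','grip_width')})
for n in("top","side"):
    im=camera(n); cv2.imwrite(f"pics/{n}0.png",im[:,:,::-1]); c=calibration(n); print(n,c)
print(calibration("wrist"))
E
```

```text
{'time': 0.0, 'position': array([ 0.16351092, -0.60241166,  0.196307  ]), 'tool_rot': array([ 7.94249436e-01, -6.07590900e-01, -7.14831885e-04, -7.88307474e-04]), 'ft_force': array([-0.1270048 ,  0.61723443,  0.09236009]), 'grip_width': 0.08717991015680612}
top {'K': array([[354.7648472 ,   0.        , 252.01699233],
       [  0.        , 354.7648472 , 194.68762909],
       [  0.        ,   0.        ,   1.        ]]), 'pose': array([[-0.00907878, -0.9909784 ,  0.13371386,  0.46402161],
       [-0.99985799,  0.00709779, -0.01528436,  0.01152214],
       [ 0.01419739, -0.13383363, -0.99090211,  0.83086936],
       [ 0.        ,  0.        ,  0.        ,  1.        ]])}
side {'K': array([[371.8481206 ,   0.        , 254.65052345],
       [  0.        , 371.8481206 , 193.19663075],
       [  0.        ,   0.        ,   1.        ]]), 'pose': array([[-0.75056454, -0.40227934,  0.52423678,  0.21277889],
       [-0.66078948,  0.46074453, -0.59251307,  0.41461909],
       [-0.00318347, -0.79112945, -0.61164046,  0.54527817],
       [ 0.        ,  0.        ,  0.        ,  1.        ]])}
{'K': array([[313.36585472,   0.        , 248.52562853],
       [  0.        , 313.36585472, 189.21413233],
       [  0.        ,   0.        ,   1.        ]]), 'tool_from_camera': array([[ 9.99999776e-01, -4.59362149e-04,  4.87044585e-04,
         6.04326066e-04],
       [ 2.98867151e-04,  9.57262565e-01,  2.89220144e-01,
        -7.94347323e-02],
       [-5.99086335e-04, -2.89219934e-01,  9.57262488e-01,
        -1.87689247e-01],
       [ 0.00000000e+00,  0.00000000e+00,  0.00000000e+00,
         1.00000000e+00]])}
```

View pics/top0.png

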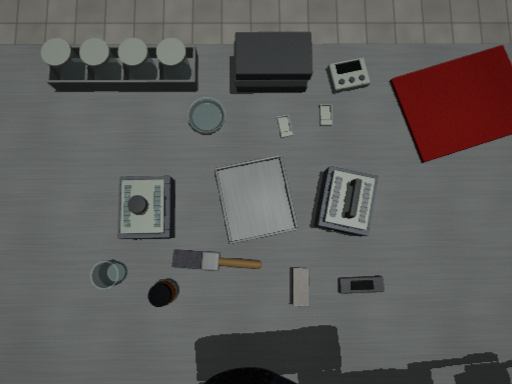

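View pics/side0.png

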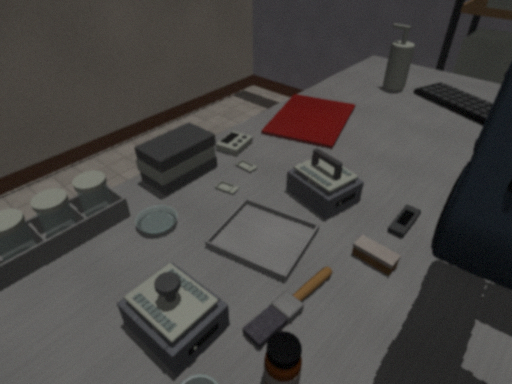

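The top view shows the bar magazine at about (347,200), the empty tray at (256,200) and the knob magazine at (146,207). Next I'll measure them.

```bash
cat > h.py <<'E'
import numpy as np, cv2
from rig import *
def ray(uv,K,T,z):
    d=T[:3,:3]@np.linalg.solve(K,[uv[0],uv[1],1.]); o=T[:3,3]; return o+d*(z-o[2])/d[2]
def toolT(o):
    from scipy.spatial.transform import Rotation as R
    T=np.eye(4);T[:3,:3]=R.from_quat(o['tool_rot']).as_matrix();T[:3,3]=o['position'];return T
E
python3 - <<'E'
from h import *
im=cv2.imread('pics/top0.png')
c=im[150:250,300:400]; cv2.imwrite('pics/c1.png',cv2.resize(c,(600,600),interpolation=cv2.INTER_CUBIC))
c=im[150:250,205:305]; cv2.imwrite('pics/c2.png',cv2.resize(c,(600,600),interpolation=cv2.INTER_CUBIC))
s=cv2.imread('pics/side0.png')[140:220,275:375]; cv2.imwrite('pics/c3.png',cv2.resize(s,(750,600),interpolation=cv2.INTER_CUBIC))
E
```

```text
(no output)
```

View pics/c1.png

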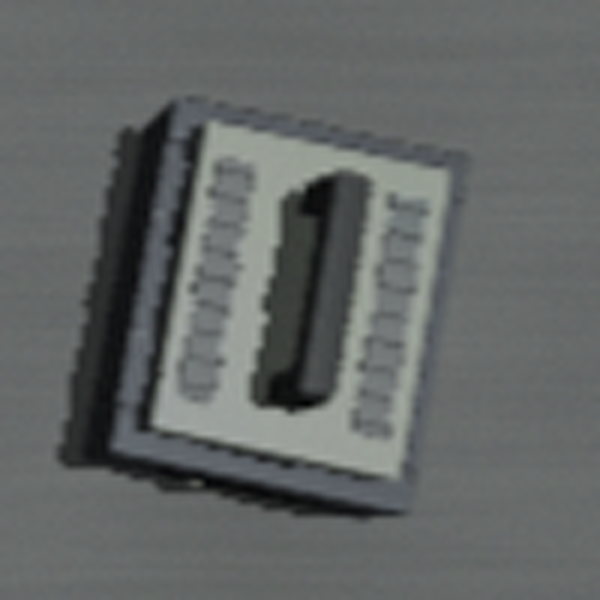

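View pics/c2.png

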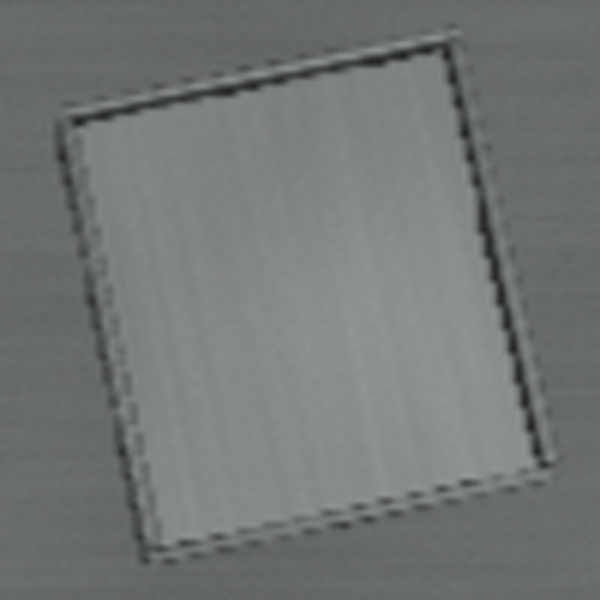

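View pics/c3.png

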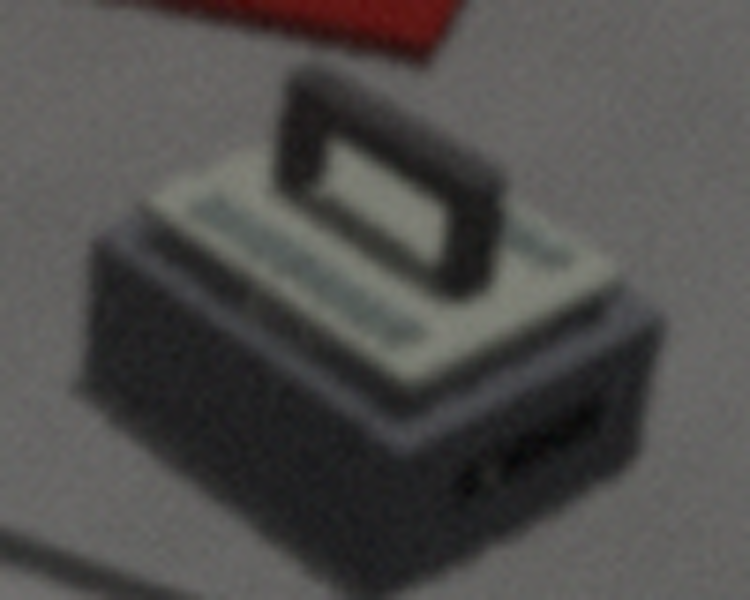

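```bash
python3 - <<'E'
from h import *
c=calibration('top')
def pt(x,y,u0,z): return ray(((x+.5)/6-.5+u0,(y+.5)/6-.5+150),c['K'],c['pose'],z)
def show(n,P,u0,z):
    W=np.array([pt(x,y,u0,z) for x,y in P]); r=cv2.minAreaRect((W[:,:2]*1000).astype(np.float32))
    print(n,W.mean(0).round(4),r, [round(float(np.linalg.norm(W[i]-W[(i+1)%4])),4) for i in range(4)], [round(float(np.degrees(np.arctan2(*(W[(i+1)%4]-W[i])[[1,0]]))),2) for i in range(4)])
show('plate',[(207,122),(450,168),(405,478),(150,430)],300,.070)
show('dock',[(175,98),(468,155),(408,513),(113,452)],300,.055)
show('bar',[(335,175),(365,180),(333,398),(303,393)],300,.110)
show('tray',[(60,110),(458,35),(555,470),(145,560)],205,.018)
E
```

```text
plate [ 0.5552 -0.2129  0.07  ] ((555.2855224609375, -212.29464721679688), (92.60209655761719, 114.94508361816406), 78.72000885009766) [0.09, 0.1147, 0.0926, 0.115] [-101.3, 168.72, 78.85, -12.56]
dock [ 0.5554 -0.2129  0.055 ] ((555.301513671875, -213.24424743652344), (110.9251708984375, 135.49473571777344), 78.10706329345703) [0.1109, 0.1355, 0.1094, 0.1344] [-101.6, 167.44, 77.84, -11.89]
bar [ 0.5545 -0.212   0.11  ] ((554.5405883789062, -212.01373291015625), (10.475775718688965, 76.83566284179688), 79.0372085571289) [0.0105, 0.0767, 0.0103, 0.0767] [-100.0, 168.93, 80.05, -10.96]
tray [ 0.5659 -0.0087  0.018 ] ((565.393798828125, -9.110755920410156), (176.75625610351562, 159.52783203125), 10.74783992767334) [0.1582, 0.1734, 0.1596, 0.1768] [-79.43, -168.81, 101.78, 10.75]
```

```bash
cat >> h.py <<'E'
from scipy.spatial.transform import Rotation as R
def goal(p,yaw,o=None):
    o=o or get_obs(); T=toolT(o); a=np.radians(yaw)
    x=np.array([np.cos(a),np.sin(a),0]); z=np.array([0,0,-1.]); G=np.c_[x,np.cross(z,x),z]
    print('t',round(o['time'],2),'pos',o['position'].round(4),'F',o['ft_force'].round(1),'w',round(o['grip_width'],4))
    print('offset cm',(T[:3,:3].T@(np.array(p)-T[:3,3])*100).round(2),'rot',np.degrees((R.from_matrix(T[:3,:3].T@G)).as_rotvec()).round(2))
E
python3 -c "
from h import *
goal([.555,-.2125,.20],-101.6)"
```

```text
t 0.1 pos [ 0.1635 -0.6025  0.1964] F [-0.2 -0.5  0.6] w 0.0871
offset cm [-27.39 -47.99  -0.29] rot [1.000e-02 1.100e-01 2.678e+01]
```

{"api": "drive_tool", "payload": {
  "plan": [
    {"offset": [-1.7,-3.0,-0.3],"delta_rot": [0,0,3],"jaw": 7},
    {"offset": [-3.4,-6,-0.3],"delta_rot": [0,0,6],"jaw": 7},
    {"offset": [-5.1,-9,-0.3],"delta_rot": [0,0,9],"jaw": 7},
    {"offset": [-6.8,-12,-0.3],"delta_rot": [0,0,12],"jaw": 7},
    {"offset": [-8.5,-15,-0.3],"delta_rot": [0,0,15],"jaw": 7},
    {"offset": [-10.2,-18,-0.3],"delta_rot": [0,0,18],"jaw": 7},
    {"offset": [-11.9,-21,-0.3],"delta_rot": [0,0,21],"jaw": 7},
    {"offset": [-13.6,-24,-0.3],"delta_rot": [0,0,24],"jaw": 7}
  ]
}}

```text
time: 0.77
position: [0.3604, -0.4075, 0.1999]
tool_rot: [-0.649, 0.76, 0.0, 0.0]
ft_force: [0.7, 1.1, -0.2]
grip_width: 0.0703
```

```bash
python3 -c "
from h import *
goal([.555,-.2125,.20],-101.6)"
```

```text
t 0.77 pos [ 0.3604 -0.4075  0.1999] F [ 0.7  1.1 -0.2] w 0.0703
offset cm [-22.3  -16.17  -0.  ] rot [0.03 0.04 2.61]
```

{"api": "drive_tool", "payload": {
  "plan": [
    {"offset": [-2.8,-2.0,0],"delta_rot": [0,0,0.5],"jaw": 6},
    {"offset": [-5.8,-4.2,0],"delta_rot": [0,0,1],"jaw": 6},
    {"offset": [-8.9,-6.5,0],"delta_rot": [0,0,1.5],"jaw": 6},
    {"offset": [-12.0,-8.7,0],"delta_rot": [0,0,2],"jaw": 6},
    {"offset": [-15.1,-11,0],"delta_rot": [0,0,2.6],"jaw": 6},
    {"offset": [-18.2,-13.2,0],"delta_rot": [0,0,2.6],"jaw": 6},
    {"offset": [-20.8,-15.1,0],"delta_rot": [0,0,2.6],"jaw": 6},
    {"offset": [-22.3,-16.2,0],"delta_rot": [0,0,2.6],"jaw": 6}
  ]
}}

```text
time: 1.43
position: [0.5559, -0.2104, 0.1998]
tool_rot: [-0.634, 0.773, 0.0, 0.001]
ft_force: [-1.2, 0.1, 0.6]
grip_width: 0.06
```

```bash
python3 -c "
from h import *
goal([.555,-.2125,.20],-101.6)
o=get_obs();T=toolT(o);im=camera('wrist');cv2.imwrite('pics/w1.png',im[:,:,::-1]);np.save('T1.npy',T)"
```

```text
t 1.43 pos [ 0.5559 -0.2104  0.1998] F [-1.2  0.1  0.6] w 0.06
offset cm [ 0.22  0.04 -0.02] rot [-0.    0.07  0.33]
```

View pics/w1.png

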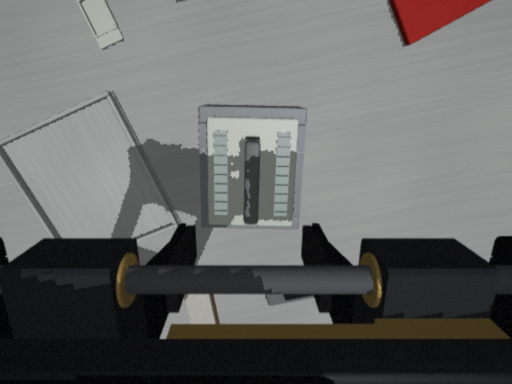

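The wrist view shows the dock nearly square to the tool, with the bar centred near (252,180). I'll zoom in for precision.

```bash
python3 - <<'E'
import cv2
im=cv2.imread('pics/w1.png')[95:240,185:320]
cv2.imwrite('pics/w1c.png',cv2.resize(im,None,fx=4,fy=4,interpolation=cv2.INTER_CUBIC))
E
```

```text
(no output)
```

View pics/w1c.png

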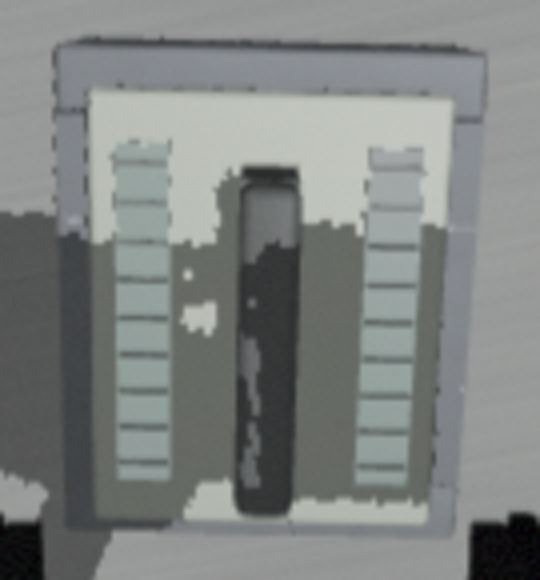

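```bash
python3 - <<'E'
from h import *
c=calibration('wrist');T=np.load('T1.npy')@c['tool_from_camera']
def show(n,P,z):
    W=np.array([ray(((x+.5)/4-.5+185,(y+.5)/4-.5+95),c['K'],T,z) for x,y in P])
    print(n,W.mean(0).round(4),[round(float(np.linalg.norm(W[i]-W[(i+1)%4])),4) for i in range(4)], [round(float(np.degrees(np.arctan2(*(W[(i+1)%4]-W[i])[[1,0]]))),2) for i in range(4)])
show('bar',[(242,182),(299,185),(293,515),(236,512)],.11)
show('plate',[(91,90),(452,97),(427,523),(95,520)],.07)
show('dock',[(57,47),(487,53),(455,535),(68,527)],.055)
E
```

```text
bar [ 0.5567 -0.214   0.11  ] [0.0126, 0.0788, 0.0136, 0.0787] [-104.29, 168.24, 75.48, -12.51]
plate [ 0.5554 -0.2137  0.07  ] [0.0894, 0.1143, 0.091, 0.1151] [-102.37, 167.87, 78.17, -12.91]
dock [ 0.5556 -0.214   0.055 ] [0.1104, 0.1344, 0.1114, 0.1335] [-102.06, 167.84, 77.45, -12.55]
```

```bash
python3 -c "
from h import *
goal([.5557,-.2133,.085],-102.1)"
```

```text
t 1.48 pos [ 0.5575 -0.2089  0.1999] F [1.6 1.1 0.2] w 0.06
offset cm [ 0.5   0.11 11.49] rot [-0.1   0.15  0.92]
```

{"api": "drive_tool", "payload": {
  "plan": [
    {"offset": [0.2,0.1,1],"delta_rot": [0,0,0.5],"jaw": 6},
    {"offset": [0.5,0.1,2],"delta_rot": [0,0,0.9],"jaw": 6},
    {"offset": [0.5,0.1,3],"delta_rot": [0,0,0.9],"jaw": 6},
    {"offset": [0.5,0.1,4],"delta_rot": [0,0,0.9],"jaw": 6},
    {"offset": [0.5,0.1,5],"delta_rot": [0,0,0.9],"jaw": 6},
    {"offset": [0.5,0.1,5],"delta_rot": [0,0,0.9],"jaw": 6},
    {"offset": [0.5,0.1,5],"delta_rot": [0,0,0.9],"jaw": 6},
    {"offset": [0.5,0.1,5],"delta_rot": [0,0,0.9],"jaw": 6}
  ]
}}

```text
time: 2.15
position: [0.552, -0.2188, 0.1503]
tool_rot: [-0.627, 0.779, -0.0, 0.0]
ft_force: [-0.9, -0.6, 0.0]
grip_width: 0.0599
```

```bash
python3 -c "
from h import *
goal([.5557,-.2133,.085],-102.1)"
```

```text
t 2.15 pos [ 0.552  -0.2188  0.1503] F [-0.9 -0.6  0. ] w 0.0599
offset cm [-0.62 -0.24  6.53] rot [-0.01 -0.   -0.27]
```

```bash
python3 -c "
from h import *
o=get_obs();T=toolT(o);im=camera('wrist');cv2.imwrite('pics/w2.png',im[:,:,::-1]);np.save('T2.npy',T)
cv2.imwrite('pics/w2c.png',cv2.resize(im[60:240,160:340,::-1],None,fx=3.3333,fy=3.3333,interpolation=cv2.INTER_CUBIC))
goal([.5557,-.2133,.085],-102.1)"
```

```text
t 2.2 pos [ 0.5523 -0.2188  0.1507] F [-0.1  0.6  0.9] w 0.06
offset cm [-0.61 -0.21  6.57] rot [-0.06 -0.02 -0.25]
```

View pics/w2c.png

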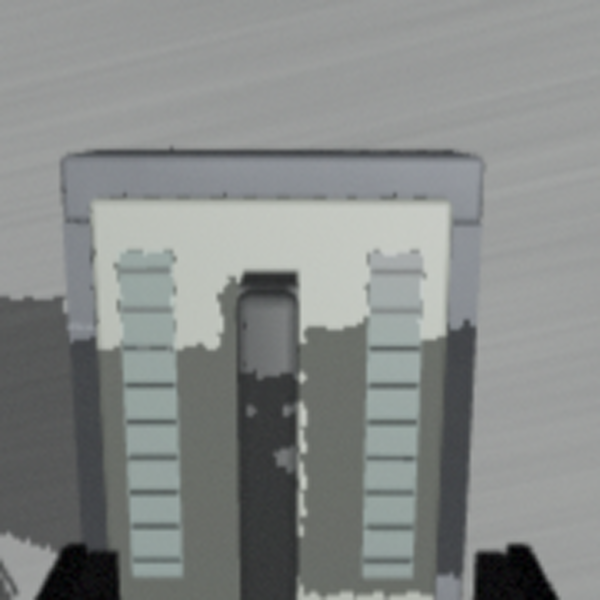

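```bash
python3 - <<'E'
from h import *
c=calibration('wrist');T0=np.load('T2.npy');T=T0@c['tool_from_camera']
def p(x,y,z): return ray(((x+.5)/3.3333-.5+160,(y+.5)/3.3333-.5+60),c['K'],T,z)
for n,a,b,z,L in(('plate',(92,199),(450,204),.07,.058),('bar',(239,290),(298,292),.11,.04),('dock',(62,160),(484,162),.055,.068)):
    A,B=p(*a,z),p(*b,z); d=B-A;w=np.linalg.norm(d);d/=w; n2=np.array([-d[1],d[0],0]); m=(A+B)/2
    for s in(1,-1):
        C=m+s*L*n2
        print(n,round(w,4),C.round(4),np.degrees(np.arctan2(d[1],d[0])).round(2),'tool',(T0[:3,:3].T@(C-T0[:3,3])*100).round(2))
E
```

```text
plate 0.0899 [ 0.6676 -0.2393  0.07  ] -103.17 tool [ -0.47 -11.73   8.03]
plate 0.0899 [ 0.5547 -0.2129  0.07  ] -103.17 tool [-0.64 -0.13  8.03]
bar 0.0129 [ 0.6341 -0.2327  0.11  ] -104.34 tool [-0.4  -8.31  4.03]
bar 0.0129 [ 0.5566 -0.2129  0.11  ] -104.34 tool [-0.67 -0.32  4.03]
dock 0.1107 [ 0.6865 -0.2432  0.055 ] -102.65 tool [ -0.5  -13.66   9.53]
dock 0.1107 [ 0.5538 -0.2134  0.055 ] -102.65 tool [-0.57 -0.06  9.53]
```

{"api": "drive_tool", "payload": {
  "plan": [
    {"offset": [-0.3,-0.1,0.5],"delta_rot": [0,0,0],"jaw": 6},
    {"offset": [-0.6,-0.2,1],"delta_rot": [0,0,0],"jaw": 6},
    {"offset": [-0.6,-0.2,2],"delta_rot": [0,0,0],"jaw": 6},
    {"offset": [-0.6,-0.2,3],"delta_rot": [0,0,0],"jaw": 6},
    {"offset": [-0.6,-0.2,4],"delta_rot": [0,0,0],"jaw": 6},
    {"offset": [-0.6,-0.2,5],"delta_rot": [0,0,0],"jaw": 6},
    {"offset": [-0.6,-0.2,6],"delta_rot": [0,0,0],"jaw": 6},
    {"offset": [-0.6,-0.2,6.5],"delta_rot": [0,0,0],"jaw": 6}
  ]
}}

```text
time: 2.87
position: [0.5542, -0.2124, 0.0831]
tool_rot: [-0.627, 0.779, 0.001, -0.001]
ft_force: [-0.3, 0.7, -0.5]
grip_width: 0.06
```

{"api": "drive_tool", "payload": {
  "plan": [
    {"offset": [0,0,0],"delta_rot": [0,0,0],"jaw": 6},
    {"offset": [0,0,0],"delta_rot": [0,0,0],"jaw": 6},
    {"offset": [0,0,0],"delta_rot": [0,0,0],"jaw": 6},
    {"offset": [0,0,0],"delta_rot": [0,0,0],"jaw": 6},
    {"offset": [0,0,0],"delta_rot": [0,0,0],"jaw": 6},
    {"offset": [0,0,0],"delta_rot": [0,0,0],"jaw": 6},
    {"offset": [0,0,0],"delta_rot": [0,0,0],"jaw": 6},
    {"offset": [0,0,0],"delta_rot": [0,0,0],"jaw": 6}
  ]
}}

```text
time: 3.53
position: [0.5553, -0.2129, 0.0855]
tool_rot: [-0.627, 0.779, -0.0, 0.0]
ft_force: [1.0, -0.1, 0.0]
grip_width: 0.06
```

```bash
python3 -c "
from h import *
goal([.5557,-.2133,.084],-102.3)
im=camera('wrist');cv2.imwrite('pics/w3.png',im[:,:,::-1])"
```

```text
t 3.53 pos [ 0.5553 -0.2129  0.0855] F [ 1.  -0.1  0. ] w 0.06
offset cm [ 0.03 -0.05  0.15] rot [-0.03 -0.01 -0.03]
```

View pics/w3.png

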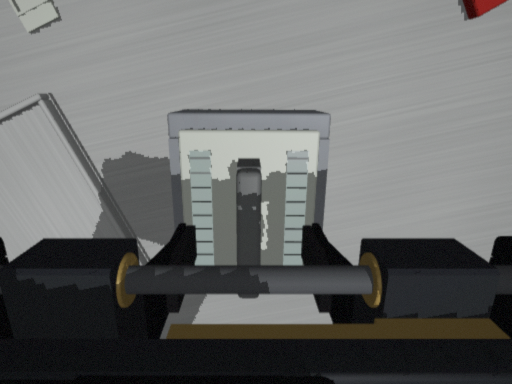

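The jaws straddle the bar, which is centred between the fingers at column ~249. I'll lower slightly and close on it.

{"api": "drive_tool", "payload": {
  "plan": [
    {"offset": [0,0,0.1],"delta_rot": [0,0,0],"jaw": 4},
    {"offset": [0,0,0.1],"delta_rot": [0,0,0],"jaw": 2},
    {"offset": [0,0,0.1],"delta_rot": [0,0,0],"jaw": 1},
    {"offset": [0,0,0.1],"delta_rot": [0,0,0],"jaw": 0.5},
    {"offset": [0,0,0.1],"delta_rot": [0,0,0],"jaw": 0.5},
    {"offset": [0,0,0.1],"delta_rot": [0,0,0],"jaw": 0.5},
    {"offset": [0,0,0.1],"delta_rot": [0,0,0],"jaw": 0.5},
    {"offset": [0,0,0.1],"delta_rot": [0,0,0],"jaw": 0.5}
  ],
  "squeeze": 45
}}

```text
time: 4.25
position: [0.5552, -0.2129, 0.0843]
tool_rot: [-0.627, 0.779, -0.0, -0.0]
ft_force: [-0.1, 0.1, 0.8]
grip_width: 0.0146
```

{"api": "drive_tool", "payload": {
  "plan": [
    {"offset": [0,0,0],"delta_rot": [0,0,0],"jaw": 0.5},
    {"offset": [0,0,0],"delta_rot": [0,0,0],"jaw": 0.5},
    {"offset": [0,0,0],"delta_rot": [0,0,0],"jaw": 0.5},
    {"offset": [0,0,0],"delta_rot": [0,0,0],"jaw": 0.5},
    {"offset": [0,0,0],"delta_rot": [0,0,0],"jaw": 0.5},
    {"offset": [0,0,0],"delta_rot": [0,0,0],"jaw": 0.5},
    {"offset": [0,0,0],"delta_rot": [0,0,0],"jaw": 0.5},
    {"offset": [0,0,0],"delta_rot": [0,0,0],"jaw": 0.5}
  ]
}}

```text
time: 4.92
position: [0.5556, -0.2129, 0.0846]
tool_rot: [-0.627, 0.779, -0.0, 0.0]
ft_force: [0.6, 1.5, 5.2]
grip_width: 0.0049
```

```bash
python3 -c "
from h import *
goal([.5557,-.2133,.084],-102.3)
for n in ('wrist','side'):
  im=camera(n);cv2.imwrite('pics/%s4.png'%n,im[:,:,::-1])
cv2.imwrite('pics/s4c.png',cv2.resize(im[100:240,240:400,::-1],None,fx=4,fy=4,interpolation=cv2.INTER_CUBIC))
goal([.5557,-.2133,.084],-102.3)"
```

```text
t 4.92 pos [ 0.5556 -0.2129  0.0846] F [0.6 1.5 5.2] w 0.0049
offset cm [ 0.03 -0.02  0.06] rot [-0.05 -0.   -0.03]
t 5.02 pos [ 0.5555 -0.2129  0.0846] F [0.4 1.4 5.3] w 0.0051
offset cm [ 0.03 -0.02  0.06] rot [-0.04 -0.   -0.03]
```

View pics/wrist4.png

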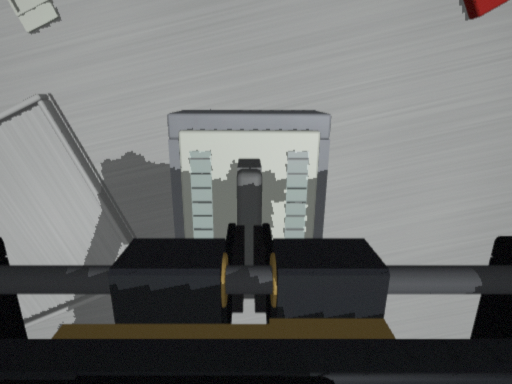

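View pics/s4c.png

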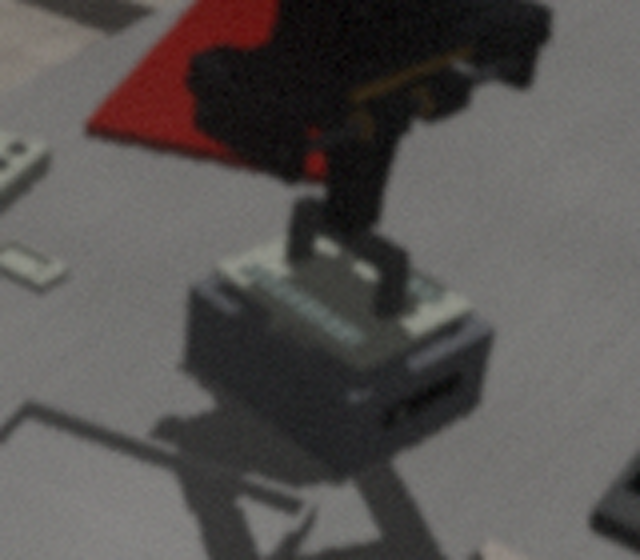

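```bash
python3 - <<'E'
from h import *
c=calibration('side');T=np.linalg.inv(c['pose'])
o=get_obs();P=toolT(o)
def pr(w): v=c['K']@(T[:3,:3]@w+T[:3,3]); return v[:2]/v[2]
im=cv2.imread('pics/side4.png')
x0,y0,s=275,120,7
crop=cv2.resize(im[y0:y0+80,x0:x0+105],None,fx=s,fy=s,interpolation=cv2.INTER_CUBIC)
crop=cv2.convertScaleAbs(crop,alpha=2.2)
for w,col in((P[:3,3],(0,0,255)),((P@[0,0,-.019,1])[:3],(0,255,0)),(np.array([.5556,-.2131,.110]),(255,0,0)),((P@[.0,0,-.06,1])[:3],(0,255,255))):
    u=pr(w);print(u.round(1));cv2.circle(crop,(int((u[0]-x0+.5)*s),int((u[1]-y0+.5)*s)),4,col,-1)
cv2.imwrite('pics/s4d.png',crop)
E
```

```text
[325.5 165.3]
[326.5 158.1]
[326.9 155.6]
[328.7 141.8]
```

View pics/s4d.png

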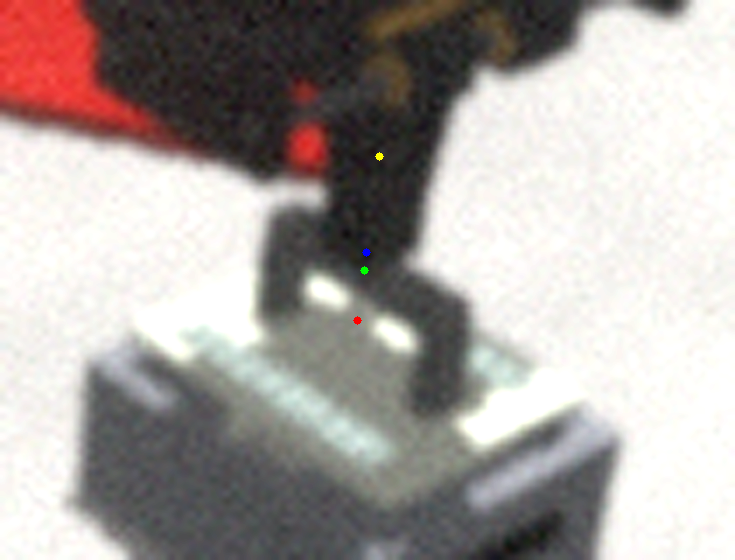

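```bash
python3 - <<'E'
import cv2
im=cv2.imread('pics/wrist4.png')[150:340,190:310]
a=cv2.convertScaleAbs(cv2.resize(im,None,fx=3.1,fy=3.1,interpolation=cv2.INTER_CUBIC),alpha=3)
im=cv2.imread('pics/wrist4.png')[150:340,190:310]
b=cv2.resize(im,None,fx=3.1,fy=3.1,interpolation=cv2.INTER_CUBIC)
cv2.imwrite('pics/w4c.png',cv2.hconcat([a,b]))
E
```

```text
(no output)
```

View pics/w4c.png

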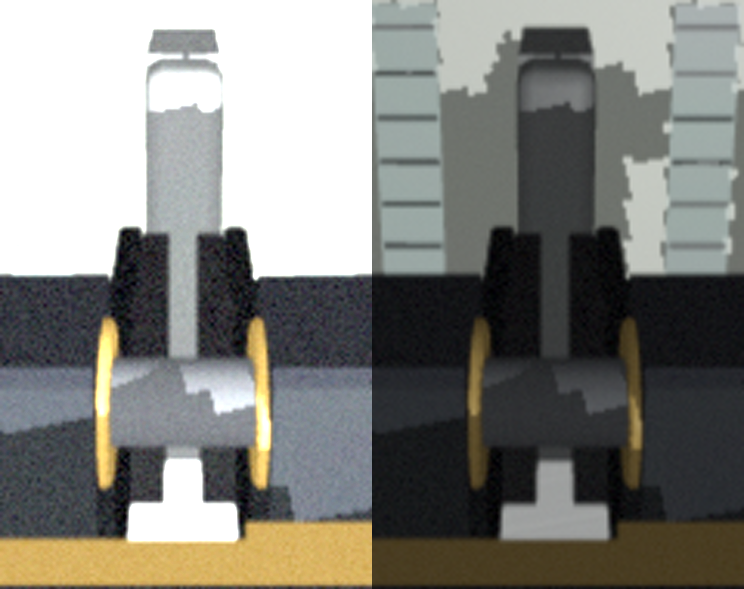

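The fingertips are resting on top of the bar rather than straddling it. They seem to end about 25 mm short of the reported TCP, and the 5 N upward force agrees with that. I'll back off, open the jaws and measure the tips.

{"api": "drive_tool", "payload": {
  "plan": [
    {"offset": [0,0,-1],"delta_rot": [0,0,0],"jaw": 0.5},
    {"offset": [0,0,-2],"delta_rot": [0,0,0],"jaw": 0.5},
    {"offset": [0,0,-3],"delta_rot": [0,0,0],"jaw": 2},
    {"offset": [0,0,-4],"delta_rot": [0,0,0],"jaw": 4},
    {"offset": [0,0,-4],"delta_rot": [0,0,0],"jaw": 4},
    {"offset": [0,0,-4],"delta_rot": [0,0,0],"jaw": 4},
    {"offset": [0,0,-4],"delta_rot": [0,0,0],"jaw": 4},
    {"offset": [0,0,-4],"delta_rot": [0,0,0],"jaw": 4}
  ]
}}

```text
time: 5.68
position: [0.5547, -0.2126, 0.1238]
tool_rot: [-0.627, 0.779, 0.001, -0.0]
ft_force: [0.5, 0.4, -0.3]
grip_width: 0.0358
```

```bash
python3 - <<'E'
from h import *
goal([.5557,-.2133,.084],-102.3)
c=calibration('side');T=np.linalg.inv(c['pose'])
o=get_obs();P=toolT(o);im=camera('side')[:,:,::-1].copy()
cv2.imwrite('pics/side5.png',im)
def pr(w): v=c['K']@(T[:3,:3]@w+T[:3,3]); return v[:2]/v[2]
x0,y0,s=275,100,6
crop=cv2.convertScaleAbs(cv2.resize(im[y0:y0+100,x0:x0+120],None,fx=s,fy=s,interpolation=cv2.INTER_CUBIC),alpha=2.2)
for w,col in((P[:3,3],(0,0,255)),((P@[0,0,-.019,1])[:3],(0,255,0)),(np.array([.5556,-.2131,.110]),(255,0,0)),((P@[.0,0,-.06,1])[:3],(0,255,255)),((P@[.02,0,0,1])[:3],(255,0,255)),((P@[-.02,0,0,1])[:3],(255,255,0))):
    u=pr(w);cv2.circle(crop,(int((u[0]-x0+.5)*s),int((u[1]-y0+.5)*s)),3,col,-1)
cv2.imwrite('pics/s5d.png',crop)
E
```

```text
t 5.68 pos [ 0.5547 -0.2126  0.1238] F [ 0.5  0.4 -0.3] w 0.0358
offset cm [ 0.05 -0.11  3.98] rot [ 0.06  0.02 -0.03]
```

View pics/s5d.png

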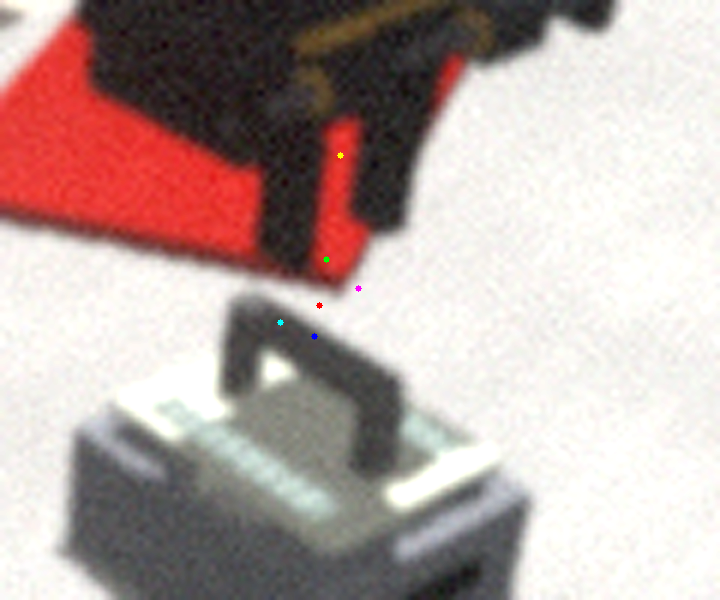

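The measured tips sit about 23–25 mm above the nominal TCP, with no sideways error. So I'll command the TCP 25 mm lower, to about 0.061.

{"api": "drive_tool", "payload": {
  "plan": [
    {"offset": [0,0,0],"delta_rot": [0,0,0],"jaw": 6},
    {"offset": [0,0,0],"delta_rot": [0,0,0],"jaw": 6},
    {"offset": [0,0,0],"delta_rot": [0,0,0],"jaw": 6},
    {"offset": [0,0,0.5],"delta_rot": [0,0,0],"jaw": 6},
    {"offset": [0,0,1],"delta_rot": [0,0,0],"jaw": 6},
    {"offset": [0,0,2],"delta_rot": [0,0,0],"jaw": 6},
    {"offset": [0,0,3],"delta_rot": [0,0,0],"jaw": 6},
    {"offset": [0,0,4],"delta_rot": [0,0,0],"jaw": 6}
  ]
}}

```text
time: 6.4
position: [0.5548, -0.2126, 0.0828]
tool_rot: [-0.627, 0.779, 0.001, -0.0]
ft_force: [-0.1, 0.3, -0.4]
grip_width: 0.0601
```

{"api": "drive_tool", "payload": {
  "plan": [
    {"offset": [0,0,0.4],"delta_rot": [0,0,0],"jaw": 6},
    {"offset": [0,0,0.8],"delta_rot": [0,0,0],"jaw": 6},
    {"offset": [0,0,1.2],"delta_rot": [0,0,0],"jaw": 6},
    {"offset": [0,0,1.6],"delta_rot": [0,0,0],"jaw": 6},
    {"offset": [0,0,2],"delta_rot": [0,0,0],"jaw": 6},
    {"offset": [0,0,2.3],"delta_rot": [0,0,0],"jaw": 6},
    {"offset": [0,0,2.3],"delta_rot": [0,0,0],"jaw": 6},
    {"offset": [0,0,2.3],"delta_rot": [0,0,0],"jaw": 6}
  ]
}}

```text
time: 7.07
position: [0.5552, -0.2129, 0.0612]
tool_rot: [-0.627, 0.779, 0.0, 0.0]
ft_force: [-0.9, -0.9, 0.4]
grip_width: 0.0599
```

```bash
python3 - <<'E'
from h import *
goal([.5557,-.2133,.061],-102.3)
im=camera('wrist')[:,:,::-1]; cv2.imwrite('pics/w6.png',im)
im=camera('side')[:,:,::-1].copy()
x0,y0,s=275,100,6
cv2.imwrite('pics/s6.png',cv2.convertScaleAbs(cv2.resize(im[y0:y0+100,x0:x0+120],None,fx=s,fy=s,interpolation=cv2.INTER_CUBIC),alpha=2.2))
E
```

```text
t 7.07 pos [ 0.5552 -0.2129  0.0612] F [-0.9 -0.9  0.4] w 0.0599
offset cm [ 0.03 -0.06  0.02] rot [ 0.    0.   -0.03]
```

View pics/s6.png

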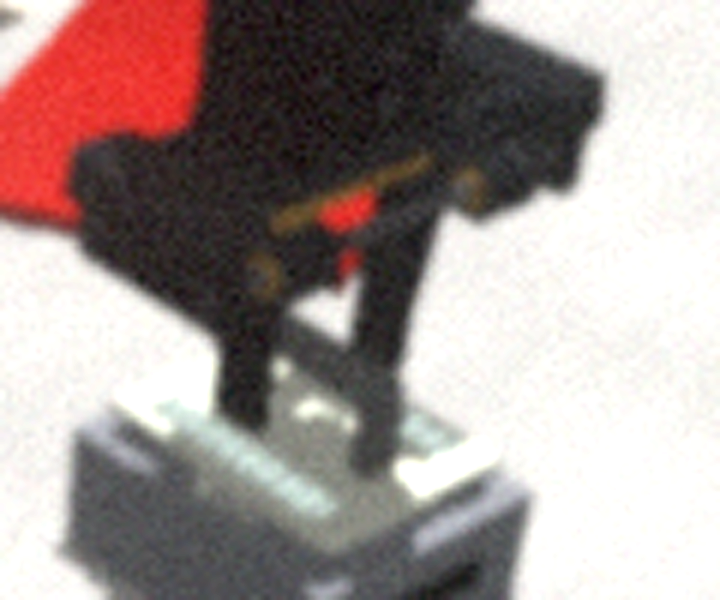

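View pics/w6.png

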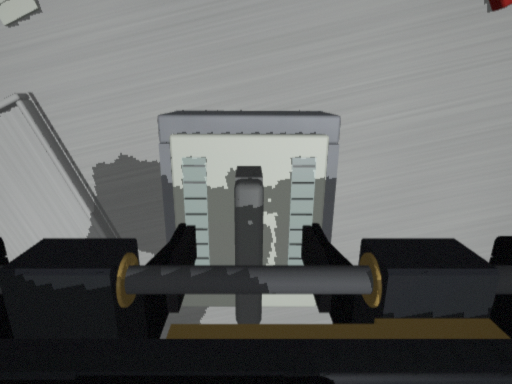

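Both fingers now straddle the bar, with the tips below its underside and clear of the plate. Closing now.

{"api": "drive_tool", "payload": {
  "plan": [
    {"offset": [0,0,0],"delta_rot": [0,0,0],"jaw": 3},
    {"offset": [0,0,0],"delta_rot": [0,0,0],"jaw": 1},
    {"offset": [0,0,0],"delta_rot": [0,0,0],"jaw": 0.5},
    {"offset": [0,0,0],"delta_rot": [0,0,0],"jaw": 0.5},
    {"offset": [0,0,0],"delta_rot": [0,0,0],"jaw": 0.5},
    {"offset": [0,0,0],"delta_rot": [0,0,0],"jaw": 0.5},
    {"offset": [0,0,0],"delta_rot": [0,0,0],"jaw": 0.5},
    {"offset": [0,0,0],"delta_rot": [0,0,0],"jaw": 0.5}
  ],
  "squeeze": 45
}}

```text
time: 7.83
position: [0.5552, -0.2129, 0.0612]
tool_rot: [-0.627, 0.779, 0.0, -0.0]
ft_force: [0.5, -0.7, -0.4]
grip_width: 0.0147
```

{"api": "drive_tool", "payload": {
  "plan": [
    {"offset": [0,0,0],"delta_rot": [0,0,0],"jaw": 0.5},
    {"offset": [0,0,0],"delta_rot": [0,0,0],"jaw": 0.5},
    {"offset": [0,0,0],"delta_rot": [0,0,0],"jaw": 0.5},
    {"offset": [0,0,0],"delta_rot": [0,0,0],"jaw": 0.5},
    {"offset": [0,0,0],"delta_rot": [0,0,0],"jaw": 0.5},
    {"offset": [0,0,0],"delta_rot": [0,0,0],"jaw": 0.5},
    {"offset": [0,0,0],"delta_rot": [0,0,0],"jaw": 0.5},
    {"offset": [0,0,0],"delta_rot": [0,0,0],"jaw": 0.5}
  ]
}}

```text
time: 8.5
position: [0.5552, -0.2129, 0.0613]
tool_rot: [-0.627, 0.779, 0.0, 0.0]
ft_force: [-0.1, -0.3, -0.5]
grip_width: 0.0137
```

Gripped, at a width of 13.7 mm. Now push down 8 mm.

{"api": "drive_tool", "payload": {
  "plan": [
    {"offset": [0,0,0.2],"delta_rot": [0,0,0],"jaw": 0.5},
    {"offset": [0,0,0.4],"delta_rot": [0,0,0],"jaw": 0.5},
    {"offset": [0,0,0.6],"delta_rot": [0,0,0],"jaw": 0.5},
    {"offset": [0,0,0.8],"delta_rot": [0,0,0],"jaw": 0.5},
    {"offset": [0,0,0.8],"delta_rot": [0,0,0],"jaw": 0.5},
    {"offset": [0,0,0.8],"delta_rot": [0,0,0],"jaw": 0.5},
    {"offset": [0,0,0.8],"delta_rot": [0,0,0],"jaw": 0.5},
    {"offset": [0,0,0.8],"delta_rot": [0,0,0],"jaw": 0.5}
  ]
}}

```text
time: 9.17
position: [0.5554, -0.2129, 0.0548]
tool_rot: [-0.627, 0.779, -0.0, 0.0]
ft_force: [-1.6, 1.0, 10.5]
grip_width: 0.0136
```

{"api": "drive_tool", "payload": {
  "plan": [
    {"offset": [0,0,0.1],"delta_rot": [0,0,0],"jaw": 0.5},
    {"offset": [0,0,0.15],"delta_rot": [0,0,0],"jaw": 0.5},
    {"offset": [0,0,0.15],"delta_rot": [0,0,0],"jaw": 0.5},
    {"offset": [0,0,0.15],"delta_rot": [0,0,0],"jaw": 0.5},
    {"offset": [0,0,0.15],"delta_rot": [0,0,0],"jaw": 0.5},
    {"offset": [0,0,0.15],"delta_rot": [0,0,0],"jaw": 0.5},
    {"offset": [0,0,0.15],"delta_rot": [0,0,0],"jaw": 0.5},
    {"offset": [0,0,0.15],"delta_rot": [0,0,0],"jaw": 0.5}
  ]
}}

```text
time: 9.83
position: [0.5554, -0.213, 0.0534]
tool_rot: [-0.627, 0.779, -0.0, 0.0]
ft_force: [-1.6, 1.7, 10.4]
grip_width: 0.0139
```

{"api": "drive_tool", "payload": {
  "plan": [
    {"offset": [0,0,-0.3],"delta_rot": [0,0,0],"jaw": 0.5},
    {"offset": [0,0,-0.6],"delta_rot": [0,0,0],"jaw": 0.5},
    {"offset": [0,0,-0.9],"delta_rot": [0,0,0],"jaw": 0.5},
    {"offset": [0,0,-1.2],"delta_rot": [0,0,0],"jaw": 0.5},
    {"offset": [0,0,-1.5],"delta_rot": [0,0,0],"jaw": 0.5},
    {"offset": [0,0,-1.8],"delta_rot": [0,0,0],"jaw": 0.5},
    {"offset": [0,0,-1.8],"delta_rot": [0,0,0],"jaw": 0.5},
    {"offset": [0,0,-1.8],"delta_rot": [0,0,0],"jaw": 0.5}
  ]
}}

```text
time: 10.5
position: [0.5553, -0.2129, 0.0704]
tool_rot: [-0.627, 0.779, -0.0, 0.0]
ft_force: [-1.0, 1.0, 4.8]
grip_width: 0.0134
```

It has released: 9 mm above seated and still being pushed up by the spring. Lift straight up.

{"api": "drive_tool", "payload": {
  "plan": [
    {"offset": [0,0,-0.6],"delta_rot": [0,0,0],"jaw": 0.5},
    {"offset": [0,0,-1.4],"delta_rot": [0,0,0],"jaw": 0.5},
    {"offset": [0,0,-2.4],"delta_rot": [0,0,0],"jaw": 0.5},
    {"offset": [0,0,-3.6],"delta_rot": [0,0,0],"jaw": 0.5},
    {"offset": [0,0,-5],"delta_rot": [0,0,0],"jaw": 0.5},
    {"offset": [0,0,-6.4],"delta_rot": [0,0,0],"jaw": 0.5},
    {"offset": [0,0,-7.6],"delta_rot": [0,0,0],"jaw": 0.5},
    {"offset": [0,0,-8.2],"delta_rot": [0,0,0],"jaw": 0.5}
  ]
}}

```text
time: 11.17
position: [0.5561, -0.2135, 0.1539]
tool_rot: [-0.627, 0.779, -0.002, 0.0]
ft_force: [0.1, 0.2, -0.9]
grip_width: 0.0134
```

```bash
python3 - <<'E'
from h import *
goal([.566,-.009,.153],-79)
im=camera('side')[:,:,::-1]; cv2.imwrite('pics/s7.png',im)
im=camera('top')[:,:,::-1]; cv2.imwrite('pics/t7.png',im)
E
```

```text
t 11.17 pos [ 0.5561 -0.2135  0.1539] F [ 0.1  0.2 -0.9] w 0.0134
offset cm [-20.19   3.4    0.06] rot [ -0.15  -0.1  -23.32]
```

View pics/s7.png

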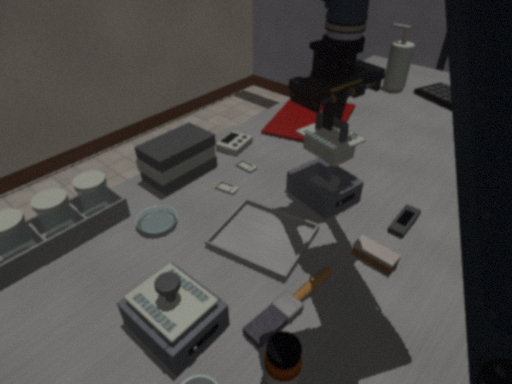

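The magazine hangs upright and clear above its dock, and the knob magazine is untouched. Carry it over to the tray.

{"api": "drive_tool", "payload": {
  "plan": [
    {"offset": [-1.2,0.2,0],"delta_rot": [0,0,-2],"jaw": 0.5},
    {"offset": [-3.2,0.5,0],"delta_rot": [0,0,-4],"jaw": 0.5},
    {"offset": [-5.7,1.0,0],"delta_rot": [0,0,-7],"jaw": 0.5},
    {"offset": [-8.4,1.4,0],"delta_rot": [0,0,-10],"jaw": 0.5},
    {"offset": [-11.1,1.9,0],"delta_rot": [0,0,-13],"jaw": 0.5},
    {"offset": [-13.8,2.3,0],"delta_rot": [0,0,-16],"jaw": 0.5},
    {"offset": [-16.4,2.8,0],"delta_rot": [0,0,-19],"jaw": 0.5},
    {"offset": [-18.4,3.1,0],"delta_rot": [0,0,-22],"jaw": 0.5}
  ]
}}

```text
time: 11.93
position: [0.5624, -0.0231, 0.1505]
tool_rot: [0.766, -0.643, -0.002, 0.0]
ft_force: [0.4, 0.7, -1.8]
grip_width: 0.0134
```

```bash
python3 - <<'E'
from h import *
c=calibration('side')
W=np.array([ray(p,c['K'],c['pose'],.018) for p in((250,203),(319,229),(282,273),(208,240))])
print(W.mean(0).round(4),[np.degrees(np.arctan2(*(W[(i+1)%4]-W[i])[[1,0]])).round(1) for i in range(4)])
goal([.566,-.009,.153],-79)
E
```

```text
[ 0.5597 -0.0067  0.018 ] [np.float64(-169.4), np.float64(95.7), np.float64(10.7), np.float64(-84.0)]
t 11.93 pos [ 0.5624 -0.0231  0.1505] F [ 0.4  0.7 -1.8] w 0.0134
offset cm [-1.33 -0.6  -0.25] rot [ 0.18  0.14 -1.03]
```

{"api": "drive_tool", "payload": {
  "plan": [
    {"offset": [-0.5,-0.2,0],"delta_rot": [0,0,-0.5],"jaw": 0.5},
    {"offset": [-1,-0.4,0],"delta_rot": [0,0,-1],"jaw": 0.5},
    {"offset": [-1.4,-0.4,1],"delta_rot": [0,0,-1],"jaw": 0.5},
    {"offset": [-1.4,-0.4,2],"delta_rot": [0,0,-1],"jaw": 0.5},
    {"offset": [-1.4,-0.4,3.2],"delta_rot": [0,0,-1],"jaw": 0.5},
    {"offset": [-1.4,-0.4,4.4],"delta_rot": [0,0,-1],"jaw": 0.5},
    {"offset": [-1.4,-0.4,5.4],"delta_rot": [0,0,-1],"jaw": 0.5},
    {"offset": [-1.4,-0.4,6],"delta_rot": [0,0,-1],"jaw": 0.5}
  ]
}}

```text
time: 12.6
position: [0.5644, -0.0127, 0.0895]
tool_rot: [0.769, -0.639, -0.002, 0.001]
ft_force: [-0.9, -0.4, -2.5]
grip_width: 0.0141
```

{"api": "drive_tool", "payload": {
  "plan": [
    {"offset": [0,0,0],"delta_rot": [0,0,0],"jaw": 0.5},
    {"offset": [0,0,0],"delta_rot": [0,0,0],"jaw": 0.5},
    {"offset": [0,0,0],"delta_rot": [0,0,0],"jaw": 0.5},
    {"offset": [0,0,0],"delta_rot": [0,0,0],"jaw": 0.5},
    {"offset": [0,0,0],"delta_rot": [0,0,0],"jaw": 0.5},
    {"offset": [0,0,0],"delta_rot": [0,0,0],"jaw": 0.5},
    {"offset": [0,0,0],"delta_rot": [0,0,0],"jaw": 0.5},
    {"offset": [0,0,0],"delta_rot": [0,0,0],"jaw": 0.5}
  ]
}}

```text
time: 13.27
position: [0.5659, -0.012, 0.092]
tool_rot: [0.77, -0.638, 0.0, -0.0]
ft_force: [0.2, -0.1, -1.7]
grip_width: 0.0132
```

```bash
python3 - <<'E'
from h import *
goal([.565,-.008,.0425],-79)
im=camera('side')[:,:,::-1]; cv2.imwrite('pics/s8.png',cv2.convertScaleAbs(cv2.resize(im[110:290,180:360],None,fx=3.3,fy=3.3,interpolation=cv2.INTER_CUBIC),alpha=1.7))
im=camera('wrist')[:,:,::-1]; cv2.imwrite('pics/w8.png',im)
E
```

```text
t 13.27 pos [ 0.5659 -0.012   0.092 ] F [ 0.2 -0.1 -1.7] w 0.0132
offset cm [-0.41  0.02  4.95] rot [-0.03 -0.01 -0.32]
```

View pics/s8.png

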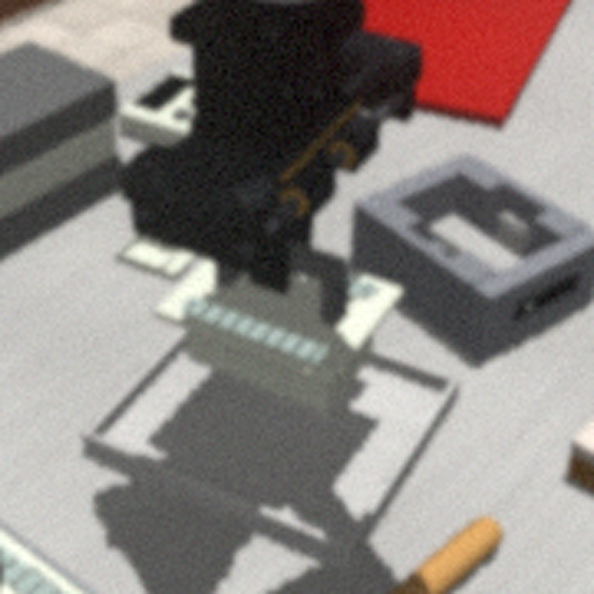

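View pics/w8.png

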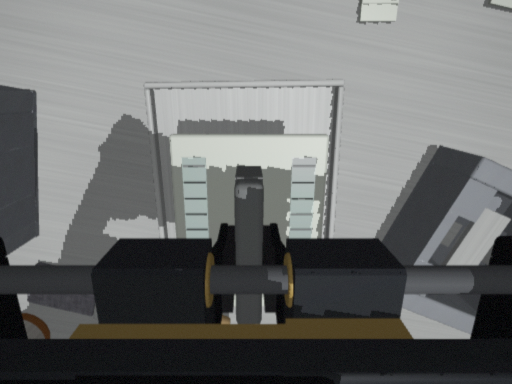

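The magazine is over the tray, square with its rim. Lower it, slowing near the floor.

{"api": "drive_tool", "payload": {
  "plan": [
    {"offset": [-0.2,0,0.6],"delta_rot": [0,0,0],"jaw": 0.5},
    {"offset": [-0.4,0.1,1.2],"delta_rot": [0,0,0],"jaw": 0.5},
    {"offset": [-0.4,0.1,1.8],"delta_rot": [0,0,0],"jaw": 0.5},
    {"offset": [-0.4,0.1,2.4],"delta_rot": [0,0,0],"jaw": 0.5},
    {"offset": [-0.4,0.1,3],"delta_rot": [0,0,0],"jaw": 0.5},
    {"offset": [-0.4,0.1,3.5],"delta_rot": [0,0,0],"jaw": 0.5},
    {"offset": [-0.4,0.1,3.9],"delta_rot": [0,0,0],"jaw": 0.5},
    {"offset": [-0.4,0.1,4.2],"delta_rot": [0,0,0],"jaw": 0.5}
  ]
}}

```text
time: 14.03
position: [0.5639, -0.0083, 0.049]
tool_rot: [0.77, -0.638, -0.0, 0.0]
ft_force: [-0.4, 0.3, -1.3]
grip_width: 0.0138
```

{"api": "drive_tool", "payload": {
  "plan": [
    {"offset": [0,0,0.1],"delta_rot": [0,0,0],"jaw": 0.5},
    {"offset": [0,0,0.2],"delta_rot": [0,0,0],"jaw": 0.5},
    {"offset": [0,0,0.3],"delta_rot": [0,0,0],"jaw": 0.5},
    {"offset": [0,0,0.4],"delta_rot": [0,0,0],"jaw": 0.5},
    {"offset": [0,0,0.4],"delta_rot": [0,0,0],"jaw": 0.5},
    {"offset": [0,0,0.4],"delta_rot": [0,0,0],"jaw": 0.5},
    {"offset": [0,0,0.4],"delta_rot": [0,0,0],"jaw": 0.5},
    {"offset": [0,0,0.4],"delta_rot": [0,0,0],"jaw": 0.5}
  ]
}}

```text
time: 14.7
position: [0.5642, -0.0083, 0.0459]
tool_rot: [0.77, -0.638, 0.0, -0.0]
ft_force: [0.3, -0.0, -2.7]
grip_width: 0.0133
```

Still hanging (-2.7 N). Continue in small steps.

{"api": "drive_tool", "payload": {
  "plan": [
    {"offset": [0,0,0.1],"delta_rot": [0,0,0],"jaw": 0.5},
    {"offset": [0,0,0.2],"delta_rot": [0,0,0],"jaw": 0.5},
    {"offset": [0,0,0.25],"delta_rot": [0,0,0],"jaw": 0.5},
    {"offset": [0,0,0.3],"delta_rot": [0,0,0],"jaw": 0.5},
    {"offset": [0,0,0.3],"delta_rot": [0,0,0],"jaw": 0.5},
    {"offset": [0,0,0.3],"delta_rot": [0,0,0],"jaw": 0.5},
    {"offset": [0,0,0.3],"delta_rot": [0,0,0],"jaw": 0.5},
    {"offset": [0,0,0.3],"delta_rot": [0,0,0],"jaw": 0.5}
  ]
}}

```text
time: 15.37
position: [0.5641, -0.0083, 0.0427]
tool_rot: [0.77, -0.638, 0.0, -0.0]
ft_force: [0.6, -0.2, -1.9]
grip_width: 0.0133
```

{"api": "drive_tool", "payload": {
  "plan": [
    {"offset": [0,0,0.1],"delta_rot": [0,0,0],"jaw": 0.5},
    {"offset": [0,0,0.1],"delta_rot": [0,0,0],"jaw": 0.5},
    {"offset": [0,0,0.1],"delta_rot": [0,0,0],"jaw": 0.5},
    {"offset": [0,0,0.1],"delta_rot": [0,0,0],"jaw": 0.5},
    {"offset": [0,0,0.1],"delta_rot": [0,0,0],"jaw": 0.5},
    {"offset": [0,0,0.1],"delta_rot": [0,0,0],"jaw": 0.5},
    {"offset": [0,0,0.1],"delta_rot": [0,0,0],"jaw": 0.5},
    {"offset": [0,0,0.1],"delta_rot": [0,0,0],"jaw": 0.5}
  ]
}}

```text
time: 16.03
position: [0.5641, -0.0083, 0.0427]
tool_rot: [0.77, -0.638, 0.0, -0.0]
ft_force: [-1.7, 1.0, 4.7]
grip_width: 0.0141
```

Floor contact is at 0.0427, where I expected it. Release, then retreat.

{"api": "drive_tool", "payload": {
  "plan": [
    {"offset": [0,0,-0.1],"delta_rot": [0,0,0],"jaw": 0.5},
    {"offset": [0,0,-0.1],"delta_rot": [0,0,0],"jaw": 1.5},
    {"offset": [0,0,-0.1],"delta_rot": [0,0,0],"jaw": 2.5},
    {"offset": [0,0,-0.1],"delta_rot": [0,0,0],"jaw": 3.5},
    {"offset": [0,0,-0.1],"delta_rot": [0,0,0],"jaw": 5},
    {"offset": [0,0,-0.1],"delta_rot": [0,0,0],"jaw": 5},
    {"offset": [0,0,-0.1],"delta_rot": [0,0,0],"jaw": 5},
    {"offset": [0,0,-0.1],"delta_rot": [0,0,0],"jaw": 5}
  ]
}}

```text
time: 16.7
position: [0.5641, -0.0083, 0.0427]
tool_rot: [0.77, -0.638, -0.0, 0.0]
ft_force: [0.3, -0.5, -0.2]
grip_width: 0.0459
```

{"api": "drive_tool", "payload": {
  "plan": [
    {"offset": [0,0,0],"delta_rot": [0,0,0],"jaw": 5},
    {"offset": [0,0,-0.5],"delta_rot": [0,0,0],"jaw": 5},
    {"offset": [0,0,-1.5],"delta_rot": [0,0,0],"jaw": 5},
    {"offset": [0,0,-3],"delta_rot": [0,0,0],"jaw": 5},
    {"offset": [0,0,-5],"delta_rot": [0,0,0],"jaw": 5},
    {"offset": [0,0,-8],"delta_rot": [0,0,0],"jaw": 5},
    {"offset": [0,0,-11],"delta_rot": [0,0,0],"jaw": 5},
    {"offset": [0,0,-14],"delta_rot": [0,0,0],"jaw": 5}
  ]
}}

```text
time: 17.37
position: [0.5638, -0.0082, 0.1849]
tool_rot: [0.77, -0.638, 0.0, -0.0]
ft_force: [-0.7, 0.8, -0.1]
grip_width: 0.0501
```

```bash
python3 - <<'E'
from h import *
goal([.565,-.008,.2],-79)
im=camera('side')[:,:,::-1]; cv2.imwrite('pics/s9.png',cv2.convertScaleAbs(im,alpha=1.6))
im=camera('wrist')[:,:,::-1]; cv2.imwrite('pics/w9.png',im)
E
```

```text
t 17.37 pos [ 0.5638 -0.0082  0.1849] F [-0.7  0.8 -0.1] w 0.0501
offset cm [-0.   -0.12 -1.51] rot [-0.02 -0.01 -0.33]
```

View pics/s9.png

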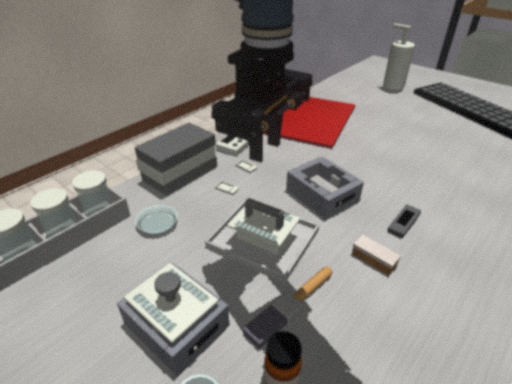

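View pics/w9.png

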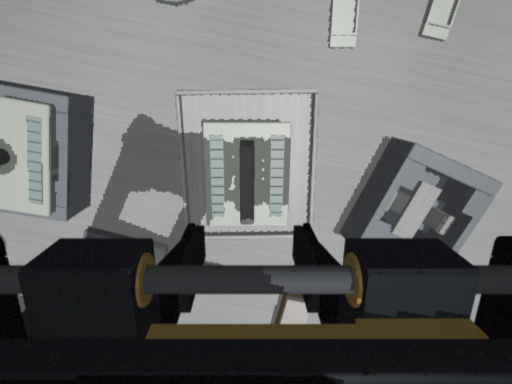

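The magazine stands flat inside the tray at about (247,175) in the wrist view. The dock is empty, the knob magazine is in place, and the gripper is clear.

```bash
python3 -c "
from h import *
print(abs(get_obs()['joint_velocities']).max()); print(hand_in())"
```

```text
0.06863109915094984
the job is handed in; nothing more can be done
None
```

The bar-handle magazine is out of its dock and standing upright and flat on the tray floor, and the job is handed in at about 17.5 s on the robot clock. I pushed the handle down about 8 mm at roughly 10 N and the latch let go. I then lifted it straight up and lowered it until it touched the tray floor, at about 5 N, before opening the jaws.

- **Missed first grasp:** the fingertips ended about 25 mm short of the stated TCP, so the fingers closed on top of the bar and pressed it with about 5 N. The latch did not let go. I backed off, measured the tips in the side camera, went 25 mm lower and gripped the bar properly.
- **Last checks:** the final side and wrist pictures show the magazine inside the tray walls, square with the tray and centred to within a few mm. Its dock is empty, and the knob magazine looks unchanged in its own dock. The gripper was open and well above everything, and the wrist force was about zero.
- **Disagreement:** the top and side cameras put the tray centre about 6 mm apart, so I used a point between them.
- **Not checked:** the arm still had a slight residual motion (under 0.07 rad/s) when I handed in.

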